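# Press a forged link down and slide it home under the drag spring

## Task

The forged two-eye link lies in the green fixture's guide channel with its front eye propped up on a spring roller. With the fingertips, press the link down flat on the bed and, keeping it pressed, push it forward along the channel so that its front eye passes under the drag spring in the blue bridge, fully home against the red end stop, where the roller springs up again behind the eye. Only press and push: do not lift the link out, leave the loose things beside the fixture alone, and take the hand away at the end.

Things in the scene. Friction and masses are not known exactly. Their poses are not given: they have to be found in the camera images.
- fixture: Gauging fixture fixed to the bench: green base plate 240 x 120 mm (x -195 to +45), 20 mm thick; its top face is the bed, 20 mm above the bench. Origin on the bench, below where the front eye's centre ends. x = direction of travel (forward), y across, z up. Aluminium side rails, 14 mm high over the bed (x -189 to +25, |y| 27 to 41 mm), leave a channel 54 mm wide. Steel surfaces are smooth and oiled
- station (a point): point on the bed's surface (20 mm above the bench) where the centre of the front eye's underside must end; at fixture x 0, y 0
- bridge (a point): middle of the lower front edge of the blue bridge's rigid beam: fixture x -10, y 0, 22 mm above the bed. The beam spans the channel at fixture x -10 to +12 mm, its underside 22 mm and its top 36 mm above the bed (brass strap and screws to 42 mm); posts at |y| 27 to 41 mm
- stop (a point): middle of the face of the rigid red end stop: fixture x +25, y 0, on the bed; the stop is 14 mm high over the bed
- link: Loose forged steel link, about 0.42 kg, 150 mm long: two round eyes 50 mm in diameter, 20 mm thick, 30 mm through bores, centres 100 mm apart, joined by a web. Origin midway between the eyes at the level of their undersides; x to the front eye (fixture's x), z up. At the start the roller raises the front eye about 6 mm, so its nose, 10 to 25 mm short of the beam, would hit it
- front_eye (a point): centre of the front eye's underside, at link x +50 mm
- rear_eye (a point): centre of the rear eye's underside, at link x -50 mm
- web_top (a point): middle of the web's top face, link x 0. Web: 26 mm wide, free for 50 mm between the eyes, top 13 mm and underside 8 mm above the eyes' undersides, so 7 mm below the eyes' tops (33 mm above the bench when the link lies flat). Pressing here close behind the front eye with 10 to 15 N lays the link flat; a fingertip there can push on the eye's back. Pushing home takes up to about 20 N
- lifter (a joint): brass spring roller, 12 mm diameter, 42 mm long across the channel, in the bed at fixture x -38 mm. 0 = up, top 6.5 mm above the bed; 0.0065 (m) = pressed flush with the bed. Spring about 4 N up, 10 N flush. With the link home it is up in the gap behind the front eye, under the web
- drag_spring (a joint): bowed brass leaf spring, 40 mm wide, under the bridge's beam, lowest part at fixture x -4 to +6 mm. 0 = at rest, lowest part 18 mm above the bed; an eye lying flat under it pushes it up to 0.002 (m), and it then presses down with about 6 N
- checked_link: Bystander: another loose link of the same shape in brighter metal, flat on the bench left of the fixture; origin as for the link
- plug_gauge: Bystander: steel plug gauge standing on the bench right of the fixture, 29 mm in diameter, 75 mm high; origin at the centre of its underside
- paint_pot: Bystander: small white jar with an orange cap right of the fixture, 44 mm in diameter, 60 mm high; origin at the centre of its underside
Not all that is in view belongs to the job. Leave any orange, turquoise or yellow look-alike of the link alone.

How it is judged (in metres and radians):
On the way, in this order (a step that is already met when the one before it is completed fails the run):
1. the fingers press the link down so that the roller is pushed into the bed, the link still short of the bridge's spring (value of joint lifter above 0.0045 m and contact force between the fingers and link above 5 N and x of front_eye in the frame of fixture below -0.026 m), for 0.1 s.
2. the front eye goes in under the drag spring and lifts it while the eye still holds the roller down (value of joint drag_spring above 0.001 m and value of joint lifter above 0.004 m and x of front_eye in the frame of fixture above -0.03 m).
3. the front eye is home against the stop, the drag spring on top of it and the roller up behind it (x of front_eye in the frame of fixture above -0.004 m and value of joint drag_spring above 0.001 m and value of joint lifter below 0.002 m), for 0.1 s.
At the end, for the whole second after the job is handed in: The link lies flat (within 0.025 rad) and at rest in the channel, its front eye within 4 mm of touching the end stop, the drag spring pushed up by more than 1 mm on top of it, the roller up (under 2 mm pressed) behind it (all of step 3 and x of front_eye in the frame of fixture below 0.003 m and y of front_eye in the frame of fixture between -0.004 and 0.004 m and angle between the x axis of link and the x axis of fixture, either way round below 0.06 rad and angle between link's own z axis and vertical below 0.025 rad and linear speed of link below 0.01 m/s).
It fails at once if the link is lifted (an eye's underside more than 15 mm above the bed) or tipped (height (world z) of any of front_eye, rear_eye above 0.035 m or angle between link's own z axis and vertical above 0.2 rad).
It fails at once if a bystander is moved by more than 15 mm (distance of any of checked_link, plug_gauge, paint_pot from where it was at the start of the episode above 0.015 m).
It also fails if it takes over 48 s, if anything falls off the work surface, if the arm or the gripper's body presses on something with over 40 N, if the wrist force passes 120 N, or if a joint passes its speed limit or range.

## Robot

A 6-joint arm with a two-finger parallel gripper is mounted at the origin on the work surface. World frame = base frame: x ahead of the robot, y to its left, z up, the work surface at z = 0. Lengths are in mm, angles in rad, forces in N, time in s.
With the tool pointing down it reaches from about 275 to 1000 mm from the base axis. Payload 8.4 kg.
Tool frame: the origin (TCP) lies where the fingers leave the gripper's body, on its centre line; the fingertips stand 73 mm ahead of it and the grasp point (between the pads) lies 54 mm ahead of it (grip_point_offset is the distance from the TCP to the grasp point, in mm); z points along the fingers, y is the direction in which the jaws open and shut (so a half turn about z gives the same grasp; the last joint's range is limited). The gripper opens to 85 mm and grips with 20 to 120 N. Pads are 22 mm wide; open, the fingers measure 114 mm over their backs; the gripper's body (76 mm by 85 mm) begins 54 mm behind the grasp point. The pads swing forward as they close: fully open they stand 13 mm farther back than shut.
Start: joints at [-1.312, 0.353, 1.633, -0, 1.155, -0.002], TCP at [161.157, -603.868, 303.881] pointing down, gripper open.
Joint ranges: [-2.63, 2.63], [-0.92, 2.1], [0.06, 2.66], [-1.3, 4.44], [0, 2.69], [-3.02, 3.02]. Speed limits (rad/s): [2.22, 2.22, 2.79, 3.14, 3.14, 3.14].

## Interface

Orientations are given as [roll, pitch, yaw] about the fixed x, y, z axes, in that order (R = Rz(yaw) Ry(pitch) Rx(roll)).
In Python, from rig import sense, grab_frame, sign_off, grip_point_offset gives the robot as it stands. The module is installed in compiled form; this text tells all that it offers.
- The arm moves only by the tool drive_tool, never from a script. Its argument "targets" is one flat list of numbers, 7 for each row, row after row: the shift along the tool's x, y, z in m, then the turn, a rotation vector about the tool's x, y, z in rad, then the opening, from 0 (shut) to 1 (fully open). In form: [tx, ty, tz, wx, wy, wz, grip, tx, ty, tz, wx, wy, wz, grip, ...]. A call has 1 to 12 rows; each row is the pose to reach, as a shift and turn from the pose commanded when the call began, along the tool's axes at that moment; what a row does not reach only later rows make up. A row lasts 1/12 s, in which the tool goes at most 41.7 mm and 7.16 degrees, less where a joint would pass 70% of its speed; a pose out of reach is approached as far as the arm can. A call with a gripper value outside its range is refused whole. The fingers move at their own pace and stop on an object; "force" is the grip in N (left out, the last holds). Time passes only in rows, so rows that repeat a pose let the fingers close. It gives the time, the measured TCP pose, the force and the opening at its end, in the units of the state.
- sense(): the state, without advancing time (a new reading comes with each control period).
- grab_frame(name): name is "scene" or "top" or "wrist"; returns a dict with "color" (400x640x3 uint8, blue, green, red), "vertical_fov" (degrees; the focal length in pixels is half the picture's height over the tangent of half this angle, whatever the lens; pixels are square), "cx", "cy" (the principal point, pixels), "world_from_camera" (4x4, takes a point from camera to world coordinates). Camera axes: x right, y down, z forward; pixel columns grow to the right and rows downward; lengths in mm; the calibration is good to about 2 mm. A picture is of the moment at which its call begins. There is no depth.
- sign_off(): hands the job in, once; it reports no verdict.
The state is a dict: "clock": time; "qpos": joint angles; "qvel": joint speeds; "joint_efforts": joint torques, N m; "eef_pos": TCP position; "tcp_rot": TCP orientation; "contact_force": force on the tool from outside, world axes, zero at the start; "wrist_torque": the same for the moment, N m; "opening": opening from 0.0 (shut) to 1.0 (fully open).
Only numpy, scipy, OpenCV 4.12 (cv2) and the standard library are available. Lean on these libraries where they do the work, as an engineer would, in place of code of your own. Each camera call takes 0.05 s, during which the arm holds its last target. There are 200 camera calls.

## Working session

There is one attempt and no reset: what is moved stays moved. The work goes in short steps, Python scripts to look and compute and a tool call to move; the robot and the scene stay as the last step left them, time stands still between calls to the robot, and variables do not carry over. Pictures are saved under pics/ and viewed, about 8 in all and at most 12, crops included, and the job is handed in when it is done.

Besides the shell and the picture viewer there is one more tool, called after ">>>" as name(argument=value, ...) on one line, values as JSON. drive_tool: Moves the arm, as the interface text tells. Its arguments: {"type":"object","properties":{"targets":{"type":"array"},"force":{"type":"number"}},"required":["targets"]}

```bash
mkdir -p pics
cat > h.py <<'E'
import numpy as np,cv2,pickle
from rig import *
def snap(n,f):
    d=grab_frame(n);cv2.imwrite('pics/%s.png'%f,d['color']);pickle.dump(d,open(f+'.pkl','wb'));return d
def ray(d,u,v):
    f=200/np.tan(np.radians(d['vertical_fov'])/2);T=np.array(d['world_from_camera'])
    r=T[:3,:3]@np.array([(u-d['cx'])/f,(v-d['cy'])/f,1]);return T[:3,3],r/np.linalg.norm(r)
def atz(d,u,v,z):
    o,r=ray(d,u,v);return o+r*(z-o[2])/r[2]
def proj(d,p):
    f=200/np.tan(np.radians(d['vertical_fov'])/2);T=np.array(d['world_from_camera'])
    c=T[:3,:3].T@(np.array(p,float)-T[:3,3]);return c[0]/c[2]*f+d['cx'],c[1]/c[2]*f+d['cy']
def tri(obs):
    A=np.zeros((3,3));b=np.zeros(3)
    for d,u,v in obs:
        o,r=ray(d,u,v);M=np.eye(3)-np.outer(r,r);A+=M;b+=M@o
    return np.linalg.solve(A,b)
E
python3 - <<'E'
from h import *
a=snap('scene','s0');b=snap('top','t0')
cv2.imwrite('pics/both0.png',cv2.resize(np.vstack([a['color'],b['color']]),(480,600)) if 0 else np.vstack([cv2.resize(a['color'],(480,300)),cv2.resize(b['color'],(480,300))]))
print(sense());print(grip_point_offset)
for d in(a,b):print(np.round(d['world_from_camera'],3).tolist(),d['vertical_fov'])
E
```

```text
{'clock': 0.1, 'qpos': array([-1.31238895e+00,  3.53612008e-01,  1.63408030e+00, -1.34162608e-05,
        1.15523521e+00, -2.34803422e-03]), 'qvel': array([-1.30267301e-03, -6.83322449e-05, -3.12878077e-03, -1.05668650e-03,
       -5.38896239e-04,  6.20533744e-04]), 'joint_efforts': array([ 3.34942815e-04, -6.06357765e+01, -3.42820501e+01,  6.80850576e-05,
        4.01817219e-03, -7.07404183e-06]), 'eef_pos': array([ 161.06852481, -603.51956278,  303.2072348 ]), 'tcp_rot': array([-3.14025776e+00,  9.13281856e-06,  2.60760843e-01]), 'contact_force': array([ 0.24262046,  0.94030746, -0.98456582]), 'wrist_torque': array([-0.03912586,  0.04581472,  0.03395093]), 'opening': 0.9968009745824493}
53.900000000000006
[[-0.071, 0.831, -0.552, 1072.522], [0.997, 0.054, -0.046, 87.884], [-0.008, -0.554, -0.832, 824.055], [0.0, 0.0, 0.0, 1.0]] 51.21346049682643
[[-0.002, -0.989, 0.15, 445.784], [-1.0, -0.002, -0.023, 41.014], [0.023, -0.15, -0.988, 942.051], [0.0, 0.0, 0.0, 1.0]] 50.241321349048306
```

View pics/t0.png

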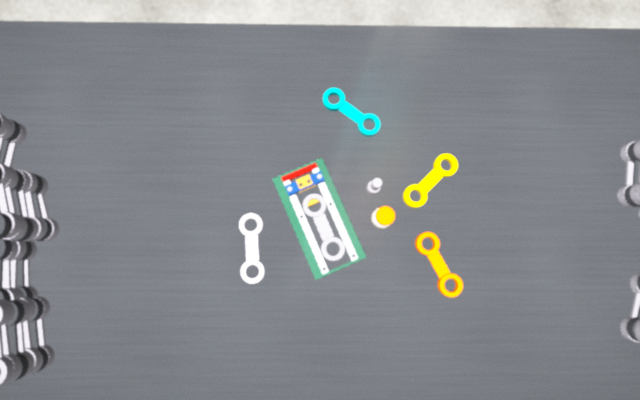

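View pics/s0.png

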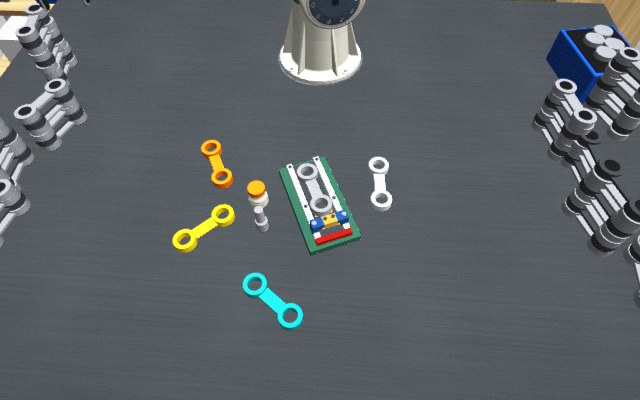

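The top view shows the target link, dark grey, in the green fixture with its front eye at about (315,204) and rear eye at (333,249). The scene view has them at (320,203) and (308,172). Look-alikes in the top view: bright checked link (251,248), turquoise (351,111), yellow (431,181), orange (440,265). I choose the one in the green channel and check it in a close crop.

Run:
```python
from h import *
L=lambda f:pickle.load(open(f+'.pkl','rb'))
s,t=L('s0'),L('t0')
print('F',tri([(t,315,204),(s,320,203)]),'R',tri([(t,333,249),(s,308,172)]))
for d in(t,s):
    h=cv2.cvtColor(d['color'],cv2.COLOR_BGR2HSV);m=cv2.inRange(h,(60,90,40),(88,255,255))
    c=np.vstack([k for k in cv2.findContours(m,0,2)[0] if len(k)>15])[:,0]
    P=np.array([atz(d,u,v,20)[:2] for u,v in c],np.float32)
    r=cv2.minAreaRect(P);print(r)
    bx=cv2.boxPoints(r);print(bx.round(1).tolist())
a=cv2.resize(t['color'][140:290,250:400],(600,600),interpolation=cv2.INTER_CUBIC)
cv2.imwrite('pics/crop.png',a)
```

```text
F [566.0381349   41.87414506  45.80029529] R [471.56525961   4.90029995  32.8999289 ]
((540.8931884765625, 34.136802673339844), (237.68997192382812, 117.41458129882812), 23.601898193359375)
[[408.5, 40.400001525878906], [455.5, -67.19999694824219], [673.2999877929688, 27.899999618530273], [626.2999877929688, 135.5]]
((545.4864501953125, 35.34466552734375), (247.28414916992188, 121.21549987792969), 23.585460662841797)
[[407.8999938964844, 41.400001525878906], [456.3999938964844, -69.69999694824219], [683.0999755859375, 29.299999237060547], [634.5, 140.39999389648438]]
```

View pics/crop.png

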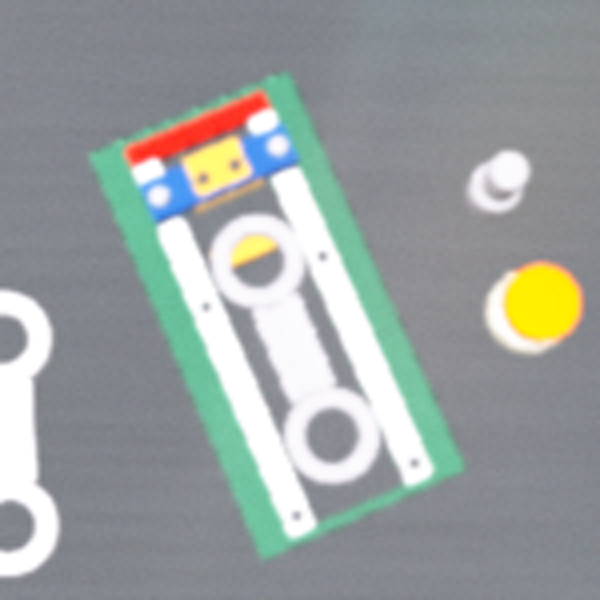

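The crop shows the grey link in the channel: front eye at crop (257,261), i.e. full-picture (314,205), with the brass roller visible in its bore, and rear eye at crop (333,434), i.e. (333,248). From this the fixture origin is about (610,64), yaw about 0.412. I go to a hover with the fingers shut.

>>> drive_tool(targets=[0.5215,-0.517,0.02,0,0,-0.151,0,0.5215,-0.517,0.02,0,0,-0.151,0,0.5215,-0.517,0.02,0,0,-0.151,0,0.5215,-0.517,0.02,0,0,-0.151,0,0.5215,-0.517,0.02,0,0,-0.151,0,0.5215,-0.517,0.02,0,0,-0.151,0,0.5215,-0.517,0.02,0,0,-0.151,0,0.5215,-0.517,0.02,0,0,-0.151,0,0.5215,-0.517,0.02,0,0,-0.151,0,0.5215,-0.517,0.02,0,0,-0.151,0,0.5215,-0.517,0.02,0,0,-0.151,0,0.5215,-0.517,0.02,0,0,-0.151,0], force=60)

```text
clock: 1.1
eef_pos: [413.8, -170.4, 290.3]
tcp_rot: [3.141, -0.0, 0.412]
contact_force: [0.5, -0.8, 0.2]
opening: 0.001
```

>>> drive_tool(targets=[0.188,-0.136,0.03,0,0,0,0,0.188,-0.136,0.03,0,0,0,0,0.188,-0.136,0.03,0,0,0,0,0.188,-0.136,0.03,0,0,0,0,0.188,-0.136,0.03,0,0,0,0,0.188,-0.136,0.03,0,0,0,0,0.188,-0.136,0.03,0,0,0,0,0.188,-0.136,0.03,0,0,0,0,0.188,-0.136,0.03,0,0,0,0])

```text
clock: 1.85
eef_pos: [530.6, 27.2, 259.9]
tcp_rot: [-3.141, 0.001, 0.412]
contact_force: [-0.8, 0.2, 0.1]
opening: 0.002
```

Run:
```python
from h import *
d=snap('wrist','w1');s=sense();print(s['eef_pos'],s['tcp_rot'],s['contact_force'],s['clock'])
print(np.round(d['world_from_camera'],3).tolist(),d['vertical_fov'],d['cx'],d['cy'])
print(proj(d,(531.7,30.1,33)),proj(d,(609.6,64.1,20)))
```

```text
[530.53350015  26.78830645 260.12148784] [-3.14153011e+00  9.51972055e-04  4.11409210e-01] [-0.5870643   0.42243368 -0.35388567] 1.9
[[0.401, -0.871, -0.284, 604.335], [-0.916, -0.381, -0.125, 59.262], [0.0, 0.311, -0.951, 330.262], [0.0, 0.0, 0.0, 1.0]] 66.0782719744438 319.40281025742587 199.86017867190395
(np.float64(316.97332518979545), np.float64(181.8794773594237)) (np.float64(316.93215467621485), np.float64(91.93046627883372))
```

View pics/w1.png

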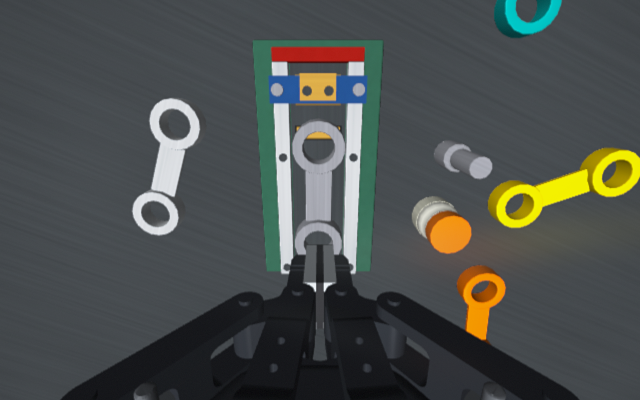

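The wrist view shows the link aligned with the channel: front eye at (318,147), rear eye about (319,243), stop at (318,55), base plate corners (253,40), (383,40), (267,271) and (370,271).

Run:
```python
from h import *
L=lambda f:pickle.load(open(f+'.pkl','rb'))
w,t,s=L('w1'),L('t0'),L('s0')
C=[atz(w,*p,20)[:2] for p in((253,40),(383,40),(370,271),(267,271))]
f=(C[0]+C[1])/2;r=(C[2]+C[3])/2
e=(f-r)/np.linalg.norm(f-r);print('len',np.linalg.norm(f-r),'w',np.linalg.norm(C[0]-C[1]),'yaw',np.arctan2(e[1],e[0]))
O=f-45*e;n=np.array([-e[1],e[0]]);print('origin',O,'from rear',r+195*e)
F=tri([(w,318,147),(t,314.2,205.3)]);R=tri([(w,319,243),(t,333.2,248.5)])
for P in(F,R,atz(w,318,147,46),atz(w,319,243,40)):print(P,(P[:2]-O)@e,(P[:2]-O)@n)
S=tri([(w,318,61),(t,250+197/4,140+145/4)]) ;print('stopface',S,(S[:2]-O)@e)
```

```text
len 238.51847707632578 w 117.9521791230233 yaw 0.41338366069118443
origin [609.56514043  62.85625109] from rear [610.92186996  63.45139406]
[564.4435896   43.1499109   36.93207815] -49.237058117813355 0.0793777529732651
[472.73671694   2.51601409  37.33684782] -149.54222244599396 -0.2922043640394776
[565.6612115   43.72241946  46.        ] -47.8920178212845 0.11453088421661306
[474.03487327   2.68482977  40.        ] -148.2855989657662 -0.6590912940692633
stopface [638.52044419  76.6320717  -17.4593279 ] 32.05019490627196
```

>>> drive_tool(targets=[-0.0005,-0.0015,0.03,0,0,0,0,-0.0005,-0.0015,0.06,0,0,0,0,-0.0005,-0.0015,0.09,0,0,0,0,-0.0005,-0.0015,0.115,0,0,0,0,-0.0005,-0.0015,0.13,0,0,0,0,-0.0005,-0.0015,0.138,0,0,0,0,-0.0005,-0.0015,0.14,0,0,0,0,-0.0005,-0.0015,0.14,0,0,0,0,-0.0005,-0.0015,0.14,0,0,0,0,-0.0005,-0.0015,0.14,0,0,0,0])

```text
clock: 2.73
eef_pos: [530.9, 28.5, 121.5]
tcp_rot: [3.141, -0.002, 0.411]
contact_force: [0.0, 1.3, 0.3]
opening: -0.001
```

Run:
```python
from h import *
d=snap('wrist','w2');s=sense();print(s['eef_pos'],s['tcp_rot'],s['contact_force'],s['clock'])
cv2.imwrite('pics/w2c.png',d['color'][:300,150:500])
```

```text
[530.84516527  28.60040305 121.44342329] [ 3.14089613e+00 -1.90714134e-03  4.11610204e-01] [-1.25784351 -0.17511325  0.5372132 ] 2.7833
```

View pics/w2c.png

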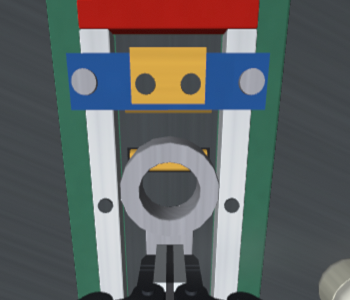

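The view shows the closed fingertips (crop about (170,250)) over the web, just behind the eye's back (row 237) and centred in the channel. I descend in small steps.

>>> drive_tool(targets=[-0.001,0,0.002,0,0,0,0,-0.001,0,0.004,0,0,0,0,-0.001,0,0.006,0,0,0,0,-0.001,0,0.008,0,0,0,0,-0.001,0,0.009,0,0,0,0,-0.001,0,0.01,0,0,0,0,-0.001,0,0.011,0,0,0,0,-0.001,0,0.011,0,0,0,0])

```text
clock: 3.45
eef_pos: [529.3, 28.3, 109.2]
tcp_rot: [-3.141, 0.0, 0.412]
contact_force: [-0.9, 0.1, 3.9]
opening: -0.001
```

>>> drive_tool(targets=[0,0,0.001,0,0,0,0,0,0,0.002,0,0,0,0,0,0,0.003,0,0,0,0,0,0,0.003,0,0,0,0,0,0,0.003,0,0,0,0])

```text
clock: 3.87
eef_pos: [529.6, 28.5, 106.8]
tcp_rot: [3.141, -0.001, 0.412]
contact_force: [-2.8, 1.4, 7.6]
opening: 0.001
```

>>> drive_tool(targets=[0,0,0.0005,0,0,0,0,0,0,0.001,0,0,0,0,0,0,0.0015,0,0,0,0,0,0,0.0015,0,0,0,0,0,0,0.0015,0,0,0,0])

```text
clock: 4.28
eef_pos: [529.8, 28.5, 105.6]
tcp_rot: [3.141, -0.001, 0.412]
contact_force: [-2.3, 1.8, 12.7]
opening: -0.001
```

>>> drive_tool(targets=[0,0,0.0005,0,0,0,0,0,0,0.001,0,0,0,0,0,0,0.001,0,0,0,0,0,0,0.001,0,0,0,0])

```text
clock: 4.62
eef_pos: [530.0, 28.5, 105.6]
tcp_rot: [3.141, -0.002, 0.412]
contact_force: [-5.0, 2.1, 24.8]
opening: 0.002
```

Run:
```python
from h import *
d=snap('wrist','w3');s=sense();print(s['eef_pos'],s['tcp_rot'],s['contact_force'],s['clock'])
cv2.imwrite('pics/w3c.png',cv2.resize(d['color'][50:250,200:440],None,fx=2.5,fy=2.5))
```

```text
[530.01416871  28.50349681 105.59050945] [ 3.14116256e+00 -1.81853245e-03  4.11699989e-01] [-5.16540518  1.5573262  25.11275464] 4.6667
```

View pics/w3c.png

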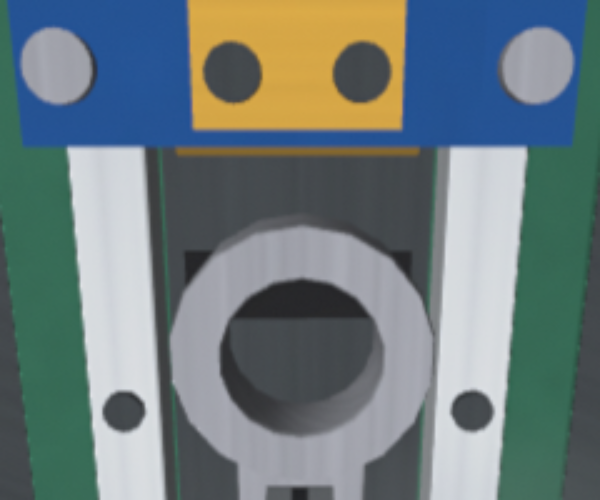

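The close view shows the roller gone down: the bore shows only the dark slot, the eye lies flat, and z stops at 105.6 with 25 N. I ease the press slightly and push forward.

>>> drive_tool(targets=[0.001,0,-0.0006,0,0,0,0,0.003,0,-0.0006,0,0,0,0,0.005,0,-0.0006,0,0,0,0,0.007,0,-0.0006,0,0,0,0,0.009,0,-0.0006,0,0,0,0,0.011,0,-0.0006,0,0,0,0,0.013,0,-0.0006,0,0,0,0,0.014,0,-0.0006,0,0,0,0,0.014,0,-0.0006,0,0,0,0])

```text
clock: 5.42
eef_pos: [542.9, 33.9, 105.6]
tcp_rot: [3.141, -0.002, 0.412]
contact_force: [-2.9, -0.5, 16.0]
opening: -0.002
```

>>> drive_tool(targets=[0.002,0,0,0,0,0,0,0.004,0,0,0,0,0,0,0.006,0,0,0,0,0,0,0.008,0,0,0,0,0,0,0.01,0,0,0,0,0,0,0.012,0,0,0,0,0,0,0.014,0,0,0,0,0,0,0.014,0,0,0,0,0,0])

```text
clock: 6.08
eef_pos: [554.7, 39.2, 105.6]
tcp_rot: [3.141, 0.001, 0.412]
contact_force: [-7.7, -1.4, 20.2]
opening: 0.0
```

Run:
```python
from h import *
d=snap('wrist','w4');s=sense();print(s['eef_pos'],s['tcp_rot'],s['contact_force'],s['clock'])
cv2.imwrite('pics/w4c.png',cv2.resize(d['color'][50:250,200:440],None,fx=2.5,fy=2.5))
```

```text
[554.71306774  39.18753038 105.56789292] [3.14136281e+00 6.05920817e-04 4.11975070e-01] [-5.91915364 -2.62041093 20.03113945] 6.1333
```

View pics/w4c.png

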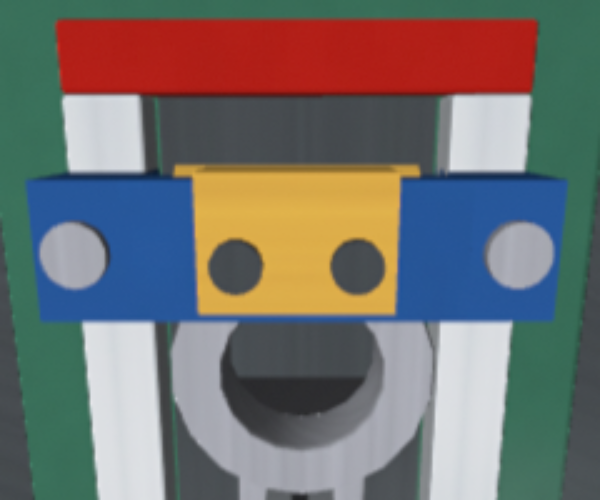

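The front eye is now under the bridge (bore at crop about (300,370)), with the fingertips against its back and the force moderate. I continue.

>>> drive_tool(targets=[0.002,0,0,0,0,0,0,0.004,0,0,0,0,0,0,0.006,0,0,0,0,0,0,0.008,0,0,0,0,0,0,0.01,0,0,0,0,0,0,0.012,0,0,0,0,0,0,0.014,0,0,0,0,0,0,0.016,0,0,0,0,0,0,0.018,0,0,0,0,0,0,0.018,0,0,0,0,0,0])

```text
clock: 6.97
eef_pos: [571.8, 46.5, 105.6]
tcp_rot: [3.141, -0.0, 0.412]
contact_force: [-5.0, -2.4, 17.5]
opening: 0.001
```

>>> drive_tool(targets=[0.001,0,0,0,0,0,0,0.002,0,0,0,0,0,0,0.003,0,0,0,0,0,0,0.004,0,0,0,0,0,0,0.005,0,0,0,0,0,0,0.005,0,0,0,0,0,0])

```text
clock: 7.47
eef_pos: [576.0, 48.4, 105.6]
tcp_rot: [3.141, 0.0, 0.412]
contact_force: [-6.2, -2.7, 18.6]
opening: -0.001
```

>>> drive_tool(targets=[0.001,0,0,0,0,0,0,0.002,0,0,0,0,0,0,0.003,0,0,0,0,0,0,0.003,0,0,0,0,0,0])

```text
clock: 7.8
eef_pos: [577.7, 49.2, 105.6]
tcp_rot: [3.142, 0.003, 0.412]
contact_force: [-8.7, -5.0, 23.6]
opening: 0.0
```

>>> drive_tool(targets=[0.001,0,-0.0003,0,0,0,0,0.0015,0,-0.0003,0,0,0,0,0.0015,0,-0.0003,0,0,0,0,0.0015,0,-0.0003,0,0,0,0])

```text
clock: 8.13
eef_pos: [578.0, 49.3, 105.6]
tcp_rot: [-3.141, 0.005, 0.412]
contact_force: [-13.3, -7.3, 24.9]
opening: 0.002
```

Run:
```python
from h import *
d=snap('wrist','w5');s=sense();print(s['eef_pos'],s['tcp_rot'],s['contact_force'],s['clock'])
cv2.imwrite('pics/w5c.png',cv2.resize(d['color'][50:290,200:440],None,fx=2.5,fy=2.5))
```

```text
[577.95734557  49.30219239 105.61187581] [-3.14136436  0.00520111  0.41233273] [-13.30000098  -8.32612142  24.20960147] 8.1833
```

View pics/w5c.png

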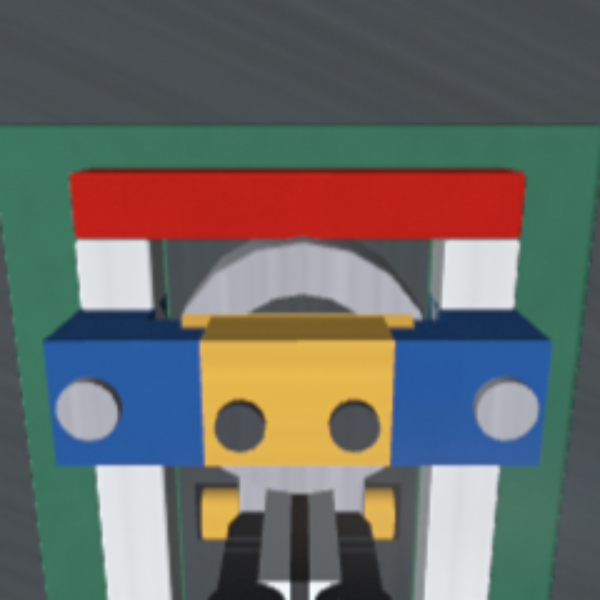

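The eye is against the red stop (crop (300,238)) and the brass roller is visible, up again behind it (crop (215,510) and (380,510)). Position stalls while the force rises, so it is home. I unload and retreat.

>>> drive_tool(targets=[-0.0008,0,-0.0008,0,0,0,0,-0.0012,0,-0.0016,0,0,0,0,-0.0014,0,-0.0025,0,0,0,0,-0.002,0,-0.004,0,0,0,0,-0.003,0,-0.008,0,0,0,0,-0.003,0,-0.02,0,0,0,0,-0.003,0,-0.045,0,0,0,0,-0.003,0,-0.08,0,0,0,0,-0.003,0,-0.115,0,0,0,0,-0.003,0,-0.14,0,0,0,0,-0.003,0,-0.15,0,0,0,0,-0.003,0,-0.15,0,0,0,0])

```text
clock: 9.18
eef_pos: [579.2, 49.6, 258.6]
tcp_rot: [3.139, -0.007, 0.412]
contact_force: [-0.9, 0.7, -0.9]
opening: -0.001
```

Run:
```python
from h import *
d=snap('wrist','w6');s=sense();print(s['eef_pos'],s['contact_force'],s['clock'])
cv2.imwrite('pics/w6c.png',cv2.resize(d['color'][20:260,200:440],None,fx=2.5,fy=2.5))
```

```text
[578.15150072  49.49687688 256.30976732] [-0.05107334  0.00100819  0.1016604 ] 9.2333
```

View pics/w6c.png

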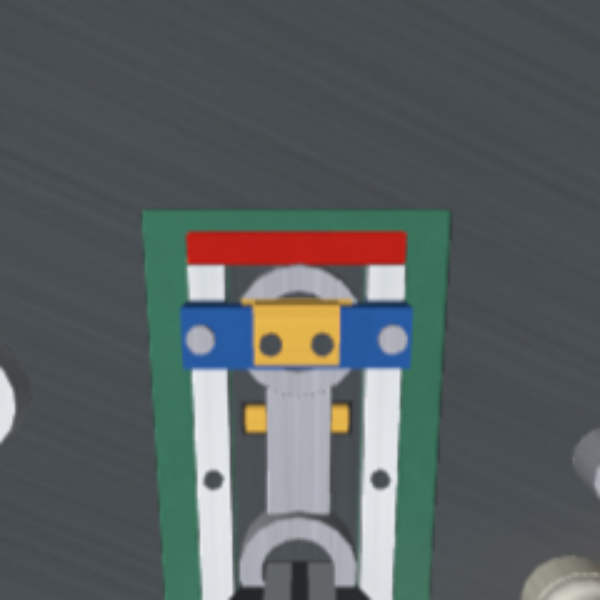

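The link lies straight in the channel with its nose at the stop (crop (298,266)). The roller is up beside the web (crop row 418), and the hand is clear. I hand in.

```bash
python3 -c "
from rig import *
print(sign_off())"
```

```text
the job is handed in; nothing more can be done
None
```

I pressed the link flat on the bed and pushed it along the channel under the drag spring until it stopped against the red end stop. Then I lifted the hand clear and handed in at about 9 s of the 48 s; the hand-in reports no verdict.

- **Pressing:** the vertical force was 25 N when the link bottomed, and I held about 16 to 25 N during the push. That is above the suggested 10 to 15 N.
- **Home:** the fingers moved only 0.3 mm more while the forward force rose to about 15 N, so the eye was against the stop.
- **Last picture:** it shows the nose at the stop, the roller up behind the front eye, the link straight in the channel, and the hand away with almost no contact force.
- **Not measured:** I could not read the drag spring's lift or the roller's travel directly. I judged both from the pictures. I never went near the bystanders, but took no final measurement of them.
- **One measurement disagreed:** my rough two-view position for the stop face came out at x 32 mm and below the bench, against the text's +25 mm on the bed. I did not use it and went by the contact force instead.

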